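# Run the rotor wing nut home and shut the centrifuge

### The job

The wing nut that clamps the centrifuge rotor has only been set loosely on its spindle. Turn it backward (anticlockwise seen from above) until the thread start drops, then forward (clockwise) until it is fully home on the rotor hub, and then fold the lid down fully shut. Leave the tube rack, the mouse and the metal canister where they are.

Things in the scene. Friction and masses are not known exactly. Their poses are not given: they have to be found in the camera images.
- centrifuge: white fixed centrifuge, 220 x 220 mm, 125 mm high, with a round opening 178 mm across in its top. Origin at the centre of its underside on the bench, z up, y towards the lid's hinge. Inside, a locked aluminium rotor, 144 mm across; its white tube caps reach 74 mm above the bench, 50 to 63 mm from the axis
- hub (a point): point on the spindle axis at the top face of the rotor hub (70 mm above the bench), where the foot of the nut seats; axes as the centrifuge
- spindle_tip (a point): top of the fixed steel spindle, a smooth rod 10 mm across on the rotor's axis, 121 mm above the bench, that shows in the nut's bore. Below it, hidden in the nut, is a coarse two-start right-hand thread with a blunt flat crown. The angle of the thread start differs each time and cannot be seen
- nut_mid (a point): centre of the loose steel wing nut, half-way up, on its axis; 50 mm tall, 0.1 to 0.16 kg. Round skirt 41 mm across from 25 mm below this point to 1 mm above; over it a collar 21 mm across (to 17 mm above) with the two wings. It starts 40 mm above hub, resting on the crown. Turned clockwise there it meets a dead stop without going down. Fully home, this point is 25 mm above hub
- nut_wing (a point): middle of the outer end of one wing, 40 mm from the nut's axis, 12 mm above nut_mid. The two opposite wings lie along the nut's x, 9 mm thick and 26 mm tall. A push on a wing of under 1 N turns the nut. Anticlockwise, within 1.9 rad, it drops 7 mm into the thread start and meets a dead stop. From there it runs down clockwise, 2.7 mm per rad for about 3.5 rad, to a hard stop on the hub
- lid_hinge (a point): middle of the hinge line of the lid, on the +y edge of the centrifuge, 126 mm above the bench; the hinge runs along the centrifuge's x
- lid_edge (a point): middle of the lid's free edge, half-way through its thickness, 218 mm from the hinge. The lid is a flat panel 220 x 218 mm, 8 mm thick, white frame 24 mm wide with a clear window; shut, it lies flat on the rim with its top 135 mm above the bench
- lid (a joint): angle of the lid in rad: 0 lies flat and shut, 1.57 stands upright, 1.85 to 2.05 at the start leaning outward. Its stiff hinge stays where it is left; it needs about 1 to 3 N at the free edge to move
- rack: white tube rack, 100 x 130 mm, 85 mm high with its tubes, a bystander; origin under its centre
- mouse: black computer mouse, 105 x 60 mm, 38 mm high, a bystander; origin under its centre
- canister: aluminium canister, 60 mm across, 68 mm high, a bystander; origin under its centre

How it is judged (in metres and radians):
On the way, in this order (a step that is already met when the one before it is completed fails the run):
1. the nut, turned backward, has dropped into the thread start (its centre 30 to 35 mm above the hub) (z of nut_mid in the frame of hub between 0.03 and 0.035 m), for 0.1 s.
2. the nut, turned forward, has run down onto the hub (its centre within 1.4 mm of seated) (z of nut_mid in the frame of hub between 0.023 and 0.0264 m and horizontal distance between nut_mid and hub below 0.004 m), for 0.2 s.
At the end, for the whole second after the job is handed in: the nut is at rest on the spindle axis (within 4 mm) and seated on the hub (within 1.4 mm of fully down), and the lid is shut (within 0.04 rad) (all of step 2 and value of joint lid below 0.04 rad and linear speed of nut below 0.02 m/s); the robot touches nothing.
It fails at once if the tube rack, mouse or canister was moved by more than 30 mm (distance of any of rack, mouse, canister from where it was at the start of the episode above 0.03 m).
It also fails if it takes over 72 s, if anything falls off the work surface, if the arm or the gripper's body presses on something with over 40 N, if the wrist force passes 120 N, or if a joint passes its speed limit or range.

### The arm

A 7-joint arm with a two-finger parallel gripper is mounted at the origin on the work surface. World frame = base frame: x ahead of the robot, y to its left, z up, the work surface at z = 0. Lengths are in mm, angles in rad, forces in N, time in s.
With the tool pointing down it reaches from about 400 to 875 mm from the base axis. Payload 6.5 kg.
Tool frame: the origin (TCP) lies midway between the tips of the shut fingers; the grasp point (between the pads) lies 19 mm behind it; z points along the fingers, y is the direction in which the jaws open and shut (so a half turn about z gives the same grasp; the last joint's range is limited). The gripper opens to 85 mm and grips with 20 to 120 N. Pads are 22 mm wide; open, the fingers measure 114 mm over their backs; the gripper's body (76 mm by 85 mm) begins 54 mm behind the grasp point. The pads swing forward as they close: fully open they stand 13 mm farther back than shut.
Start: joints at [-0.066, 0.536, -0.004, 1.538, 0.003, 1.067, -0.071], TCP at [649.992, 0, 231.29] pointing down, gripper open.
Joint ranges: [-2.7, 2.7], [-0.37, 2.16], [-1.27, 1.26], [0.24, 2.4], [-1.31, 4.45], [0.19, 1.91], [-2.76, 2.76]. Speed limits (rad/s): [2.39, 2.39, 3.14, 3.14, 3.14, 3.14, 3.14].

### API

Orientations are given as a unit quaternion [w, x, y, z].
In Python, from cell import ctrl gives the robot as it stands. The module is installed in compiled form; this text tells all that it offers.
- The arm moves only by the tool step_arm, never from a script. Its argument "series" is a list that holds one entry, the list of rows, each a list of 7 numbers: the shift along the tool's x, y, z each as a share of 2.5 cm, from -1 to 1, then the turn, a rotation vector about the tool's x, y, z each as a share of 0.12 rad, from -1 to 1, then the gripper's target within -1 to 1 (shut at 1, half-way at 0, fully open at -1). A call has 1 to 20 rows; each row shifts and turns the pose as measured when the row begins, along the tool's axes as they then stand; what a row does not reach is not made up. A row lasts 1/12 s, in which the tool goes at most 41.7 mm and 7.16 degrees, less where a joint would pass 70% of its speed; a pose out of reach is approached as far as the arm can. A call with a number of a shift or a turn outside -1 to 1 is refused whole. A call with a gripper value outside its range is refused whole. The fingers move at their own pace and stop on an object; the grip force is fixed at half the most. Time passes only in rows, so rows that do not move let the fingers close. It gives the time, the measured TCP pose, the force and the opening at its end, in the units of the state.
- ctrl.sense(): the state, without advancing time (a new reading comes with each control period).
- ctrl.get_image(name): name is "scene" or "side" or "wrist"; returns the picture (400x640x3 uint8, red, green, blue); there is no depth.
- ctrl.camera_model(name): a dict with "fx", "fy", "cx", "cy" (pixels), "R" (3x3) and "t" (3): a world point X has camera coordinates R X + t. Camera axes: x right, y down, z forward; pixel columns grow to the right and rows downward; lengths in mm; the calibration is good to about 2 mm. A picture is of the moment at which its call begins: read the wrist's pose just before it. camera_model takes no time and is no camera call; for the wrist camera it gives the pose at the moment of the call.
- ctrl.finish_job(): hands the job in, once; it reports no verdict.
The state is a dict: "t": time; "joints": joint angles; "dq": joint speeds; "tau": joint torques, N m; "tcp_pos": TCP position; "tcp_rot": TCP orientation; "ft_force": force on the tool from outside, world axes, zero at the start; "wrist_torque": the same for the moment, N m; "opening": finger opening in mm.
Only numpy, scipy, OpenCV 4.12 (cv2) and the standard library are available. Lean on these libraries where they do the work, as an engineer would, in place of code of your own. Each camera call takes 0.05 s, during which the arm holds its last target. There are 200 camera calls.

## Working session

There is one attempt and no reset: what is moved stays moved. The work goes in short steps, Python scripts to look and compute and a tool call to move; the robot and the scene stay as the last step left them, time stands still between calls to the robot, and variables do not carry over. Pictures are saved under pics/ and viewed, about 8 in all and at most 12, crops included, and the job is handed in when it is done.

Besides the shell and the picture viewer there is one more tool, called after "Emit:" by a JSON object that holds its "name" and its "arguments", one argument or row to a line. step_arm: Moves the arm, as the interface text tells. Shift numbers are shares of 2.5 cm and turn numbers shares of 0.12 rad, none past 1 either way. Its arguments: {"type":"object","properties":{"series":{"type":"array"}},"required":["series"]}

```bash
mkdir -p pics; cat > h.py <<'E'
import numpy as np, cv2
from cell import ctrl
def snap(name,fn,crop=None,scale=1):
    m=ctrl.camera_model(name); im=ctrl.get_image(name)[:,:,::-1]
    np.savez('pics/'+fn+'.npz',im=im,**{k:np.array(v) for k,v in m.items()})
    save(im,fn,crop,scale); return m
def save(im,fn,crop=None,scale=1):
    if crop: im=im[crop[1]:crop[3],crop[0]:crop[2]]
    im=cv2.resize(np.ascontiguousarray(im),None,fx=scale,fy=scale,interpolation=cv2.INTER_CUBIC); cv2.imwrite('pics/'+fn+'.png',im)
def ray(m,u,v):
    R=np.array(m['R']);t=np.array(m['t']); d=R.T@np.array([(u-m['cx'])/m['fx'],(v-m['cy'])/m['fy'],1]); return -R.T@t,d
def onz(m,u,v,z):
    o,d=ray(m,u,v); return o+d*(z-o[2])/d[2]
def proj(m,X):
    c=np.array(m['R'])@np.array(X)+np.array(m['t']); return np.array([m['fx']*c[0]/c[2]+m['cx'],m['fy']*c[1]/c[2]+m['cy']])
E
python3 - <<'E'
from h import *
for n in ('scene','side','wrist'): snap(n,n+'0')
a,b=[cv2.imread(f'pics/{n}0.png') for n in('scene','side')]
for n in ('scene','side','wrist'):
    m=ctrl.camera_model(n); print(n,m['fx'],m['cx'],m['cy'],-np.array(m['R']).T@np.array(m['t']),np.array(m['R'])[2])
s=ctrl.sense();print(s)
E
```

```text
scene 398.36822202060847 322.9427424076741 200.7953894435156 [1105.62384033  188.71936468  572.72956885] [-0.65570362 -0.45360663 -0.60356755]
side 513.2402135883335 319.8663658080371 194.29158708079447 [ 373.7414221  -995.92908861 1157.89040841] [ 0.14750266  0.62463437 -0.76686039]
wrist 301.3302713495269 321.51311723796726 197.7870487282755 [648.83019393  81.40623073 372.32760286] [-0.00293757 -0.31781218 -0.94814914]
{'t': 0.15, 'joints': array([-0.06619491,  0.53703049, -0.00442305,  1.53861302,  0.00261501,
        1.067306  , -0.07120225]), 'dq': array([ 0.00064735, -0.00297559,  0.00141389, -0.00251552, -0.00208379,
       -0.00083857, -0.00079946]), 'tau': array([ 1.61238928e-03, -5.83780539e+01,  1.04997531e+00, -2.59348226e+01,
        1.25170653e-02,  6.47799578e-03, -7.88314480e-06]), 'tcp_pos': array([ 6.49524264e+02, -2.51423290e-02,  2.30602581e+02]), 'tcp_rot': array([-4.32657709e-04,  7.07086159e-01,  7.07127080e-01, -5.19004105e-04]), 'ft_force': array([0.38200581, 0.06374367, 0.5833077 ]), 'wrist_torque': array([0.005396  , 0.0464693 , 0.07502998]), 'opening': 85.24866184260011}
```

View pics/scene0.png

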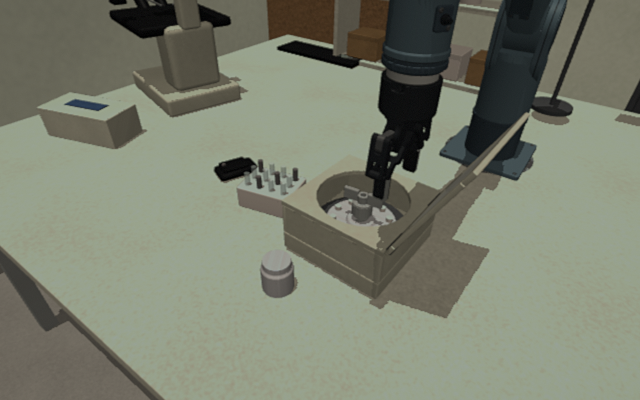

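View pics/wrist0.png

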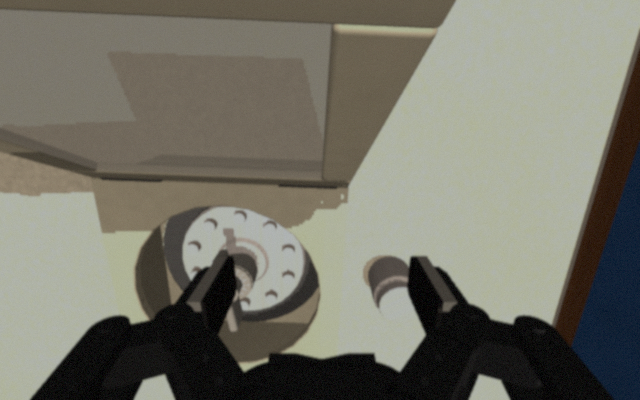

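View pics/side0.png

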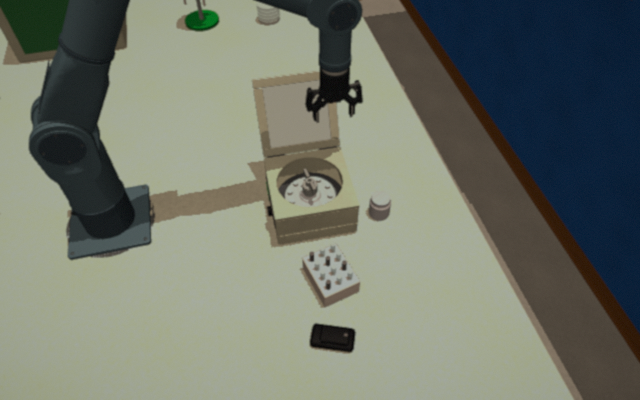

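```bash
python3 - <<'E'
from h import *
save(np.load('pics/side0.npz')['im'],'side0c',(245,65,405,245),3.3)
save(np.load('pics/wrist0.npz')['im'],'wrist0c',(90,160,350,350),3)
E
```

```text
(no output)
```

View pics/side0c.png

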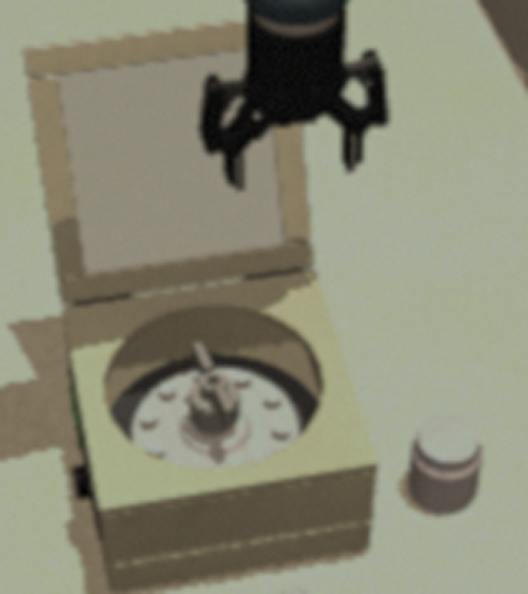

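View pics/wrist0c.png

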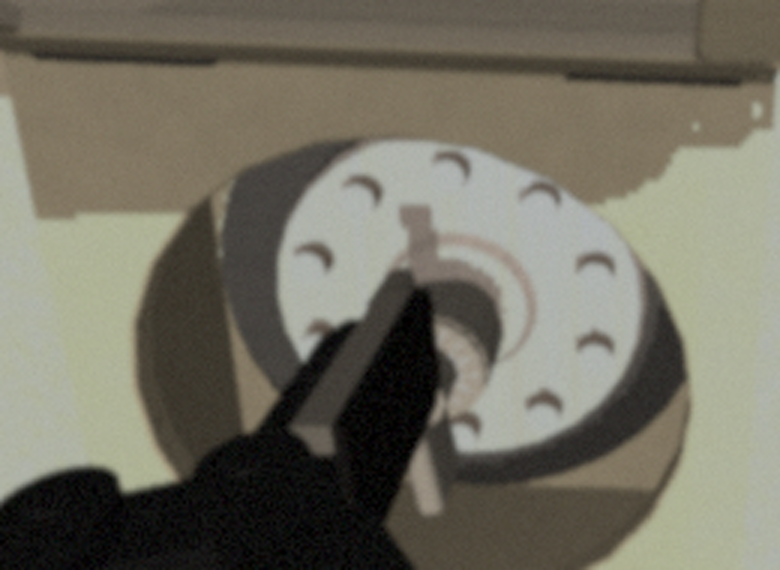

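```bash
python3 - <<'E'
from h import *
S=np.load('pics/side0.npz');W=np.load('pics/wrist0.npz')
S={k:S[k] for k in S};W={k:W[k] for k in W}
s=lambda x,y,z:onz(S,x/3.3+245,y/3.3+65,z).round(1)
w=lambda x,y,z:onz(W,x/3+90,y/3+160,z).round(1)
print('side FR,FL,BR',s(374,464,125),s(105,507,125),s(330,283,125),'tip',s(213,378,121),'farwing',s(200,343,135))
print('open L R T B',s(104,390,125),s(322,375,125),s(208,306,125),s(222,468,125))
print('wrist open',w(135,335,125),w(690,390,125),w(395,138,125))
print('wings',w(415,207,135),w(430,512,135))
print('bore',w(450,370,130), 'hinge L/R',w(35,58,126),w(740,80,126))
E
```

```text
side FR,FL,BR [ 659.3 -215.9  125. ] [ 447.8 -205.6  125. ] [679.6 -16.5 125. ] tip [558.6 -94.1 121. ] farwing [554.5 -66.2 135. ]
open L R T B [469.3 -88.4 125. ] [ 644.8 -116.3  125. ] [572.3 -17.2 125. ] [ 543.4 -190.6  125. ]
wrist open [471.7 -75.1 125. ] [646.4 -95.2 125. ] [560.7  -9.1 125. ]
wings [567.7 -26.5 135. ] [ 561.9 -134.8  135. ]
bore [571.5 -84.4 130. ] hinge L/R [461.9  15.3 126. ] [660.9   8.9 126. ]
```

Emit:
{"name": "step_arm", "arguments": {
  "series": [
    [[-1,-0.9,0.2,0,0,0,0.2],[-1,-0.9,0.2,0,0,0,0.2],[-1,-0.9,0.2,0,0,0,0.2],[-1,-0.9,0.2,0,0,0,0.2],[0,0,0,0,0,0,0.2],[0,0,0,0,0,0,0.2],[0,0,0,0,0,0,0.2]]
  ]
}}

```text
t: 0.73
tcp_pos: [554.3, -102.3, 207.0]
tcp_rot: [-0.002, 0.706, 0.708, -0.001]
ft_force: [-0.1, -0.7, -0.8]
opening: 34.3
```

```bash
python3 - <<'E'
from h import *
s=ctrl.sense();print(s['t'],s['tcp_pos'],s['tcp_rot'],s['joints'],s['opening'],s['ft_force'])
m=snap('wrist','w1',(200,120,440,300),3.3)
E
```

```text
0.7333 [ 554.28846703 -102.28190916  207.04847413] [-0.00230479  0.70632931  0.70787867 -0.00117194] [ 0.0965248   0.42019104  0.00875511  1.79107015 -0.0057729   0.93541208
  0.11015643] 34.28290618685828 [-0.13944271 -0.67168958 -0.76041715]
```

View pics/w1.png

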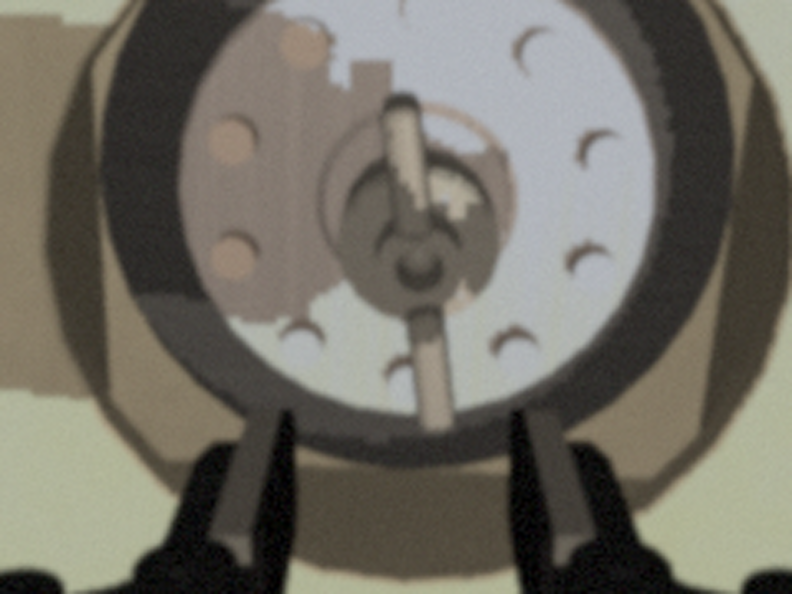

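```bash
python3 - <<'E'
from h import *
W=np.load('pics/w1.npz');W={k:W[k] for k in W}
w=lambda x,y,z:onz(W,x/3.3+200,y/3.3+120,z).round(1)
a,b=w(402,108,135),w(436,428,135);print(a,b,(a+b)/2,np.linalg.norm(a-b),np.arctan2(*(a-b)[:2]))
print('tip',w(420,268,121),w(420,268,127),'open L R',w(47,200,125),w(795,200,125))
E
```

```text
[552.9 -58.6 135. ] [ 561.2 -135.8  135. ] [557.05 -97.2  135.  ] 77.64489680590736 -0.10710155417865926
tip [ 557.2 -100.   121. ] [557.1 -97.9 127. ] open L R [470.  -82.1 125. ] [644.1 -81.5 125. ]
```

Emit:
{"name": "step_arm", "arguments": {
  "series": [
    [[0.15,0.12,0.3,0,0,-0.8,0.2],[0,0,0.8,0,0,0,0.2],[0,0,0.8,0,0,0,0.2],[0,0,0.8,0,0,0,0.2],[0,0,0.8,0,0,0,0.2],[0,0,0,0,0,0,0.2]]
  ]
}}

```text
t: 1.28
tcp_pos: [567.2, -92.2, 124.5]
tcp_rot: [0.002, 0.666, 0.746, 0.003]
ft_force: [-5.5, -2.3, 25.4]
opening: 34.3
```

```bash
python3 - <<'E'
from h import *
s=ctrl.sense();print(s['t'],s['tcp_pos'],s['tcp_rot'],s['joints'],s['opening'],s['ft_force'],s['wrist_torque'])
E
```

```text
1.2833 [567.19441357 -92.15430527 124.47032934] [0.00210343 0.66610861 0.74584426 0.00335263] [ 0.09959534  0.54245875 -0.02007658  1.8295329   0.01092731  0.76232234
  0.18738734] 34.299848665447065 [-5.49863775 -2.27837091 25.3712154 ] [-0.6461495   1.79375303 -0.00616992]
```

Emit:
{"name": "step_arm", "arguments": {
  "series": [
    [[0,0,-0.8,0,0,0,0.2],[0,0,-0.3,0,0,0,0.2],[0,0,0,0,0,0,0.2],[0,0,0,0,0,0,0.2]]
  ]
}}

```text
t: 1.62
tcp_pos: [570.8, -87.9, 153.7]
tcp_rot: [0.003, 0.664, 0.748, 0.005]
ft_force: [0.3, -0.4, 0.4]
opening: 33.9
```

```bash
cat > st.py <<'E'
from h import *
from scipy.spatial.transform import Rotation as Ro
s=ctrl.sense();q=s['tcp_rot'];R=Ro.from_quat([q[1],q[2],q[3],q[0]]).as_matrix()
A=np.array([557.2,-98.5,s['tcp_pos'][2]])
tilt=R.T@np.cross(R[:,2],[0,0,-1])/0.12
print(s['t'],s['tcp_pos'].round(1),'j7',s['joints'][6].round(3),'f',s['ft_force'].round(1),'tq',s['wrist_torque'].round(2),'yaw',np.arctan2(R[1,1],R[0,1]).round(3),'to axis',(R.T@(A-s['tcp_pos'])/25).round(2),'lvl',tilt.round(2),s['opening'])
E
python3 st.py
```

```text
1.6167 [570.8 -87.9 153.7] j7 0.188 f [ 0.3 -0.4  0.4] tq [-0.03 -0.01  0.06] yaw 0.119 to axis [-0.36 -0.59 -0.01] lvl [ 0.09 -0.02  0.  ] 33.9450048247541
```

Emit:
{"name": "step_arm", "arguments": {
  "series": [
    [[-0.36,-0.59,0,0.09,0,0,0.2],[0,0,0,0,0,0,0.2],[0,0,0,0,0,0,0.2]]
  ]
}}

```text
t: 1.87
tcp_pos: [556.2, -97.6, 151.9]
tcp_rot: [-0.002, 0.663, 0.749, 0.0]
ft_force: [0.4, -0.2, 0.0]
opening: 34.5
```

```bash
python3 st.py
```

```text
1.8667 [556.2 -97.6 151.9] j7 0.208 f [ 0.4 -0.2  0. ] tq [ 0.   -0.   -0.03] yaw 0.122 to axis [-0.04  0.04 -0.  ] lvl [-0.02 -0.03  0.  ] 34.477937813207525
```

Emit:
{"name": "step_arm", "arguments": {
  "series": [
    [[-0.04,0.04,0.4,0,0,0,0.2],[0,0,0.4,0,0,0,0.2],[0,0,0.3,0,0,0,0.2],[0,0,0,0,0,0,0.2]]
  ]
}}

```text
t: 2.2
tcp_pos: [556.3, -98.5, 120.0]
tcp_rot: [-0.003, 0.663, 0.749, -0.0]
ft_force: [-0.0, 0.3, -0.3]
opening: 34.1
```

```bash
python3 st.py
```

```text
2.2 [556.3 -98.5 120. ] j7 0.208 f [-0.   0.3 -0.3] tq [-0.03 -0.05 -0.07] yaw 0.121 to axis [-0.    0.04 -0.  ] lvl [-0.03 -0.03 -0.  ] 34.08612878065538
```

Emit:
{"name": "step_arm", "arguments": {
  "series": [
    [[0,0.04,0.15,0,0,-0.7,0.2],[0,0,0,0,0,-0.7,0.2],[0,0,0,0,0,-0.7,0.2],[0,0,0,0,0,-0.7,0.2],[0,0,0,0,0,-0.7,0.2],[0,0,0,0,0,-0.7,0.2],[0,0,0,0,0,-0.7,0.2],[0,0,0,0,0,0,0.2]]
  ]
}}

```text
t: 2.87
tcp_pos: [555.4, -96.6, 110.7]
tcp_rot: [-0.007, 0.404, 0.915, -0.0]
ft_force: [0.5, 0.7, 0.0]
opening: 34.0
```

```bash
python3 st.py
```

```text
2.8667 [555.4 -96.6 110.7] j7 0.722 f [0.5 0.7 0. ] tq [ 0.01 -0.02  0.02] yaw 0.739 to axis [-0.1  0.  -0. ] lvl [-0.04 -0.1   0.  ] 33.99684128997258
```

Emit:
{"name": "step_arm", "arguments": {
  "series": [
    [[-0.1,0,-0.12,-0.04,-0.1,-0.7,0.2],[0,0,-0.03,0,0,-0.7,0.2],[0,0,-0.03,0,0,-0.7,0.2],[0,0,-0.03,0,0,-0.7,0.2],[0,0,-0.03,0,0,-0.7,0.2],[0,0,-0.03,0,0,-0.7,0.2],[0,0,-0.03,0,0,-0.7,0.2],[0,0,0,0,0,0,0.2]]
  ]
}}

```text
t: 3.53
tcp_pos: [556.5, -97.7, 115.7]
tcp_rot: [-0.002, 0.119, 0.993, 0.001]
ft_force: [-0.0, 0.5, 0.4]
opening: 34.2
```

```bash
python3 st.py
```

```text
3.5333 [556.5 -97.7 115.7] j7 1.221 f [-0.   0.5  0.4] tq [0.03 0.03 0.01] yaw 1.333 to axis [-0.04 -0.03 -0.  ] lvl [ 0.01 -0.03  0.  ] 34.19549685824769
```

Emit:
{"name": "step_arm", "arguments": {
  "series": [
    [[-0.04,-0.03,0,0,0,-0.7,0.2],[0,0,-0.01,0,0,-0.7,0.2],[0,0,-0.01,0,0,-0.7,0.2],[0,0,-0.01,0,0,-0.7,0.2],[0,0,-0.01,0,0,-0.7,0.2],[0,0,-0.01,0,0,-0.7,0.2],[0,0,0,0,0,0,0.2]]
  ]
}}

```text
t: 4.12
tcp_pos: [557.0, -98.0, 115.2]
tcp_rot: [-0.002, -0.128, 0.992, 0.002]
ft_force: [-0.2, -0.0, 0.2]
opening: 34.2
```

```bash
python3 st.py
```

```text
4.1167 [557.  -98.  115.2] j7 1.641 f [-0.2 -0.   0.2] tq [-0.05 -0.02 -0.04] yaw 1.827 to axis [-0.   -0.02 -0.  ] lvl [ 0.03 -0.03  0.  ] 34.24134286362697
```

Emit:
{"name": "step_arm", "arguments": {
  "series": [
    [[0,0,0,0,0,-0.6,0.2],[0,0,-0.01,0,0,-0.6,0.2],[0,0,-0.01,0,0,-0.6,0.2],[0,0,-0.01,0,0,-0.6,0.2],[0,0,0,0,0,0,0.2]]
  ]
}}

```text
t: 4.53
tcp_pos: [556.9, -97.6, 115.0]
tcp_rot: [-0.002, -0.26, 0.966, 0.003]
ft_force: [-0.2, 0.2, 0.4]
opening: 34.4
```

```bash
python3 st.py; python3 -c "
from h import *
snap('wrist','w2',(200,100,440,280),3.3)"
```

```text
4.5333 [556.9 -97.6 115. ] j7 1.871 f [-0.2  0.2  0.4] tq [-0.    0.09  0.  ] yaw 2.098 to axis [ 0.01 -0.04 -0.  ] lvl [ 0.05 -0.03  0.  ] 34.43610864403886
```

View pics/w2.png

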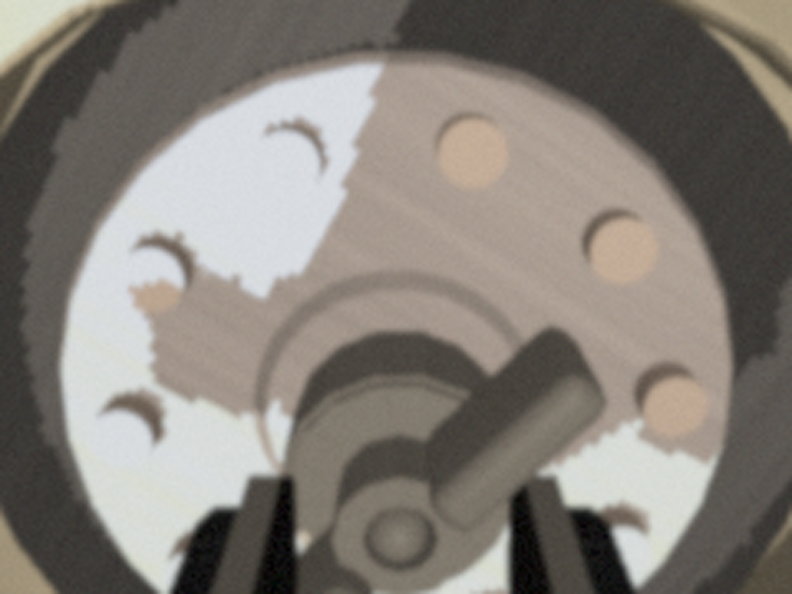

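Emit:
{"name": "step_arm", "arguments": {
  "series": [
    [[0,-0.04,0,0,0,-0.6,0.2],[0,0,-0.01,0,0,-0.6,0.2],[0,0,-0.01,0,0,-0.6,0.2]]
  ]
}}

```text
t: 4.83
tcp_pos: [556.8, -98.0, 115.1]
tcp_rot: [-0.003, -0.355, 0.935, 0.003]
ft_force: [0.7, -0.2, -2.1]
opening: 34.1
```

```bash
python3 st.py
```

```text
4.8333 [556.8 -98.  115.1] j7 2.042 f [ 0.7 -0.2 -2.1] tq [-0.07 -0.21 -0.99] yaw 2.297 to axis [ 0.   -0.02 -0.  ] lvl [ 0.07 -0.02  0.  ] 34.13448807878678
```

```bash
python3 -c "
from h import *
snap('wrist','w3',(260,180,420,300),4.5)
a=np.load('pics/w2.npz')['im'][180:290,270:410];b=np.load('pics/w3.npz')['im'][180:290,270:410]
save(np.hstack([a,b]),'w23',None,2.8)"
```

```text
(no output)
```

View pics/w23.png

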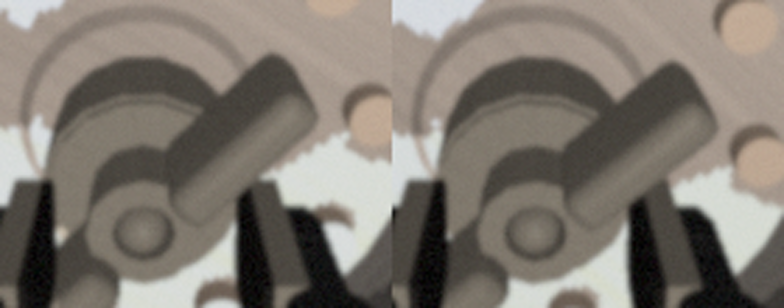

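```bash
python3 -c "
from h import *
W=np.load('pics/w3.npz');W={k:W[k] for k in W}
A=np.array([557.2,-98.5,0]);th=np.linspace(0,6.28,200)
for mid in (110,103):
  for r,z in((10.5,mid+17),(20.5,mid+1),(20.5,mid-25),(5,121)):
    P=np.array([proj(W,A+[r*np.cos(t),r*np.sin(t),z]) for t in th]); P=(P-[270,180])*2.8+[392,0]
    print(mid,r,z,P.min(0).round(),P.max(0).round())
"
```

```text
110 10.5 127 [472. 207.] [590. 311.]
110 20.5 111 [425. 118.] [636. 305.]
110 20.5 85 [439.  71.] [622. 237.]
110 5 121 [504. 218.] [558. 266.]
103 10.5 120 [474. 188.] [588. 288.]
103 20.5 104 [429. 104.] [632. 285.]
103 20.5 78 [442.  60.] [619. 222.]
103 5 121 [504. 218.] [558. 266.]
```

Emit:
{"name": "step_arm", "arguments": {
  "series": [
    [[0,0,0,0.05,0,0.8,0.2],[0,0,0,0,0,0.8,0.2],[0,0,0,0,0,0.8,0.2],[0,0,0,0,0,0.8,0.2],[0,0,0,0,0,0.8,0.2],[0,0,0,0,0,0.8,0.2],[0,0,0,0,0,0.8,0.2],[0,0,0,0,0,0.8,0.2],[0,0,0,0,0,0.8,0.2],[0,0,0,0,0,0.8,0.2],[0,0,0,0,0,0.8,0.2],[0,0,0,0,0,0,0.2]]
  ]
}}

```text
t: 5.88
tcp_pos: [556.3, -96.8, 114.3]
tcp_rot: [-0.002, 0.224, 0.975, 0.0]
ft_force: [0.8, 0.1, -0.8]
opening: 34.0
```

```bash
python3 st.py
```

```text
5.8833 [556.3 -96.8 114.3] j7 1.038 f [ 0.8  0.1 -0.8] tq [ 0.01 -0.01  0.03] yaw 1.119 to axis [-0.06 -0.05 -0.  ] lvl [-0.01 -0.04 -0.  ] 34.0219261324773
```

Emit:
{"name": "step_arm", "arguments": {
  "series": [
    [[-0.06,-0.05,0.04,0,-0.04,0.8,0.2],[0,0,0,0,0,0.8,0.2],[0,0,0,0,0,0.8,0.2],[0,0,0,0,0,0.8,0.2],[0,0,0,0,0,0.8,0.2],[0,0,0,0,0,0.8,0.2],[0,0,0,0,0,0.8,0.2],[0,0,0,0,0,0.8,0.2],[0,0,0,0,0,0.8,0.2],[0,0,0,0,0,0.8,0.2],[0,0,0,0,0,0,0.2]]
  ]
}}

```text
t: 6.8
tcp_pos: [557.2, -97.1, 113.1]
tcp_rot: [0.001, 0.67, 0.742, -0.0]
ft_force: [-0.7, -0.1, -0.8]
opening: 34.3
```

```bash
python3 st.py
```

```text
6.8 [557.2 -97.1 113.1] j7 0.184 f [-0.7 -0.1 -0.8] tq [-0.01 -0.   -0.06] yaw 0.102 to axis [-0.06 -0.01  0.  ] lvl [0.   0.01 0.  ] 34.32722770158537
```

Emit:
{"name": "step_arm", "arguments": {
  "series": [
    [[-0.06,0,0.02,0,0,0.8,0.2],[0,0,0.01,0,0,0.8,0.2],[0,0,0.01,0,0,0.8,0.2],[0,0,0.01,0,0,0.8,0.2],[0,0,0.01,0,0,0.8,0.2],[0,0,0.01,0,0,0.8,0.2],[0,0,0.01,0,0,0.8,0.2],[0,0,0.01,0,0,0.8,0.2],[0,0,0.01,0,0,0.8,0.2],[0,0,0.01,0,0,0.8,0.2],[0,0,0,0,0,0,0.2]]
  ]
}}

```text
t: 7.72
tcp_pos: [557.5, -97.1, 110.0]
tcp_rot: [0.0, 0.94, 0.341, 0.0]
ft_force: [0.4, -0.2, 0.2]
opening: 34.0
```

```bash
python3 st.py
```

```text
7.7167 [557.5 -97.1 110. ] j7 -0.62 f [ 0.4 -0.2  0.2] tq [-0.03  0.02 -0.03] yaw -0.875 to axis [-0.05  0.03  0.  ] lvl [ 0.01 -0.   -0.  ] 33.99486898061693
```

Emit:
{"name": "step_arm", "arguments": {
  "series": [
    [[-0.05,0.03,0.02,0,0,0.8,0.2],[0,0,0.01,0,0,0.8,0.2],[0,0,0.01,0,0,0.8,0.2],[0,0,0.01,0,0,0.8,0.2],[0,0,0.01,0,0,0.8,0.2],[0,0,0.01,0,0,0.8,0.2],[0,0,0.01,0,0,0.8,0.2],[0,0,0.01,0,0,0.8,0.2],[0,0,0.01,0,0,0.8,0.2],[0,0,0.01,0,0,0.8,0.2],[0,0,0,0,0,0,0.2]]
  ]
}}

```text
t: 8.63
tcp_pos: [557.1, -97.6, 106.8]
tcp_rot: [-0.0, 0.992, -0.126, 0.0]
ft_force: [1.1, 0.1, 0.2]
opening: 34.7
```

```bash
python3 st.py
```

```text
8.6333 [557.1 -97.6 106.8] j7 -1.386 f [1.1 0.1 0.2] tq [-0.    0.01 -0.03] yaw -1.823 to axis [ 0.01  0.03 -0.  ] lvl [-0. -0.  0.] 34.701245185514466
```

Emit:
{"name": "step_arm", "arguments": {
  "series": [
    [[0,0.03,0.01,0,0,0.8,0.2],[0,0,0.01,0,0,0.8,0.2],[0,0,0,0,0,0.8,0.2],[0,0,0.01,0,0,0.8,0.2],[0,0,0,0,0,0.8,0.2],[0,0,0.01,0,0,0.8,0.2],[0,0,0,0,0,0.7,0.2]]
  ]
}}

```text
t: 9.22
tcp_pos: [556.5, -97.7, 105.4]
tcp_rot: [-0.001, 0.902, -0.431, -0.001]
ft_force: [0.5, -0.6, 0.7]
opening: 34.3
```

```bash
python3 st.py
```

```text
9.2167 [556.5 -97.7 105.4] j7 -1.898 f [ 0.5 -0.6  0.7] tq [-0.03  0.    0.04] yaw -2.462 to axis [ 0.04 -0.   -0.  ] lvl [-0.    0.02 -0.  ] 34.33287481029971
```

Emit:
{"name": "step_arm", "arguments": {
  "series": [
    [[0.04,0,0,0,0,0.5,0.2],[0,0,0,0,0,0.5,0.2],[0,0,0,0,0,0.5,0.2],[0,0,0,0,0,0.5,0.2]]
  ]
}}

```text
t: 9.55
tcp_pos: [557.0, -97.8, 104.9]
tcp_rot: [-0.001, 0.848, -0.529, -0.002]
ft_force: [0.9, 0.2, 0.1]
opening: 34.2
```

```bash
python3 st.py
```

```text
9.55 [557.  -97.8 104.9] j7 -2.078 f [0.9 0.2 0.1] tq [0.01 0.06 0.01] yaw -2.687 to axis [ 0.03  0.   -0.  ] lvl [ 0.01  0.04 -0.  ] 34.22372303280839
```

Emit:
{"name": "step_arm", "arguments": {
  "series": [
    [[0.03,0,0,0,0,0.5,0.2],[0,0,0,0,0,0.5,0.2],[0,0,0,0,0,0.5,0.2]]
  ]
}}

```text
t: 9.8
tcp_pos: [557.2, -98.0, 104.6]
tcp_rot: [-0.0, 0.801, -0.598, -0.003]
ft_force: [0.2, 0.4, 0.2]
opening: 34.3
```

```bash
python3 st.py
```

```text
9.8 [557.2 -98.  104.6] j7 -2.213 f [0.2 0.4 0.2] tq [ 0.08 -0.07  0.08] yaw -2.854 to axis [ 0.02  0.   -0.  ] lvl [0.03 0.05 0.  ] 34.31016487917294
```

Emit:
{"name": "step_arm", "arguments": {
  "series": [
    [[0.02,0,0,0,0,0.5,0.2],[0,0,0,0,0,0.5,0.2],[0,0,0,0,0,0.5,0.2]]
  ]
}}

```text
t: 10.05
tcp_pos: [557.7, -97.8, 104.7]
tcp_rot: [-0.001, 0.749, -0.663, -0.004]
ft_force: [-1.2, -0.2, 2.0]
opening: 34.1
```

```bash
python3 st.py
```

```text
10.05 [557.7 -97.8 104.7] j7 -2.347 f [-1.2 -0.2  2. ] tq [-0.12  0.04  0.19] yaw -3.02 to axis [ 0.03  0.02 -0.  ] lvl [0.04 0.05 0.  ] 34.100031347326606
```

Emit:
{"name": "step_arm", "arguments": {
  "series": [
    [[0.02,0,0,0,0,0.5,0.2],[0,0,0,0,0,0.5,0.2]]
  ]
}}

```text
t: 10.22
tcp_pos: [557.7, -97.8, 104.6]
tcp_rot: [-0.0, 0.711, -0.703, -0.005]
ft_force: [0.1, -1.1, 1.3]
opening: 33.9
```

```bash
python3 st.py
```

```text
10.2167 [557.7 -97.8 104.6] j7 -2.437 f [ 0.1 -1.1  1.3] tq [-0.23  0.04  0.57] yaw -3.13 to axis [ 0.03  0.02 -0.  ] lvl [0.05 0.06 0.  ] 33.90118319842286
```

Emit:
{"name": "step_arm", "arguments": {
  "series": [
    [[0,0,0,0,0,0.6,0.2],[0,0,0,0,0,0.6,0.2],[0,0,0,0,0,0.6,0.2]]
  ]
}}

```text
t: 10.47
tcp_pos: [557.7, -97.9, 104.6]
tcp_rot: [-0.001, -0.639, 0.77, 0.005]
ft_force: [-1.3, -1.2, 2.6]
opening: 34.3
```

```bash
python3 st.py; python3 -c "
from h import *
snap('wrist','w4',(230,140,410,300),4)
W=ctrl.camera_model('wrist')
A=np.array([557.2,-98.5,0]);th=np.linspace(0,6.28,200)
for mid in (98,96.4,95):
  for r,z in((10.5,mid+17),(20.5,mid+1),(5,121)):
    P=np.array([proj(W,A+[r*np.cos(t),r*np.sin(t),z]) for t in th]); P=(P-[230,140])*4
    print(mid,r,z,P.min(0).round(),P.max(0).round())
"
```

```text
10.4667 [557.7 -97.9 104.6] j7 -2.6 f [-1.3 -1.2  2.6] tq [-0.19  0.06  1.09] yaw 2.956 to axis [0.03 0.01 0.  ] lvl [ 0.08  0.04 -0.  ] 34.312883926178614
98 10.5 115 [278. 442.] [446. 589.]
98 20.5 99 [212. 315.] [511. 581.]
98 5 121 [321. 508.] [404. 580.]
96.4 10.5 113.4 [279. 436.] [445. 581.]
96.4 20.5 97.4 [213. 311.] [509. 574.]
96.4 5 121 [321. 508.] [404. 580.]
95 10.5 112 [279. 430.] [445. 575.]
95 20.5 96 [214. 307.] [508. 569.]
95 5 121 [321. 508.] [404. 580.]
```

View pics/w4.png

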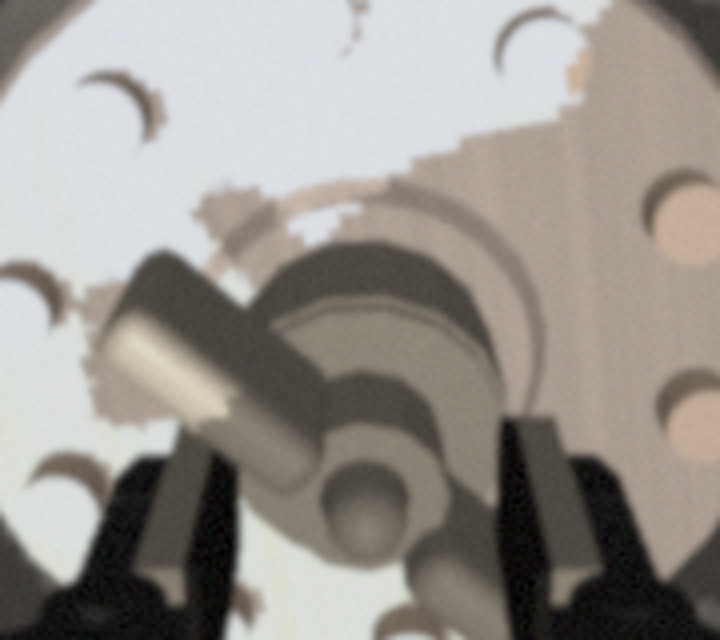

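Emit:
{"name": "step_arm", "arguments": {
  "series": [
    [[0,0,0,0,0,-0.7,0.2],[0,0,0,0,0,-0.7,0.2],[0,0,0,0,0,-0.7,0.2],[0,0,0,0,0,-0.7,0.2],[0,0,0,0,0,-0.7,0.2],[0,0,0,0,0,-0.7,0.2],[0,0,0,0,0,-0.5,0.2],[0,0,-0.3,0,0,0,0.2],[0,0,-0.5,0,0,0,0.2],[0,0,-0.7,0,0,0,0.2],[0,0,-0.7,0,0,-0.8,0.2],[0,0,-0.7,0,0,-0.8,0.2],[0,0,-0.7,0,0,-0.8,0.2],[0,0,-0.7,0,0,-0.8,0.2],[0,0,-0.5,0,0,-0.8,0.2],[0,0,-0.2,0,0,-0.8,0.2],[0,0,0,0,0,-0.8,0.2],[0,0,0,0,0,-0.8,0.2],[0,0,0,0,0,0,0.2]]
  ]
}}

```text
t: 12.1
tcp_pos: [558.2, -100.8, 245.7]
tcp_rot: [-0.002, 0.989, -0.15, -0.005]
ft_force: [-0.9, -0.3, -0.3]
opening: 34.1
```

```bash
python3 st.py; python3 -c "
from h import *
S=np.load('pics/side0.npz');S={k:S[k] for k in S}
ax=np.array([557.2,-98.5,0])
for yaw in (-0.03,-0.05,-.07):
  ex=np.array([np.cos(yaw),np.sin(yaw),0]);ey=np.array([-ex[1],ex[0],0])
  for nm,x,y,off in(('L',26,48,-110),('R',312,270,110)):
    o,d=ray(S,x/3.3+245,y/3.3+65); p=o+d*((ax+off*ex-o)@ex)/(d@ex)
    h=p-(ax+ey*110+[0,0,126]); print(yaw,nm,p.round(),'yl,zl',(h@ey).round(),h[2].round(),np.arctan2(h[2],-h@ey).round(3),np.hypot(h[2],h@ey).round())
snap('wrist','w5',None,1)
"
```

```text
12.1 [ 558.2 -100.8  245.7] j7 -1.504 f [-0.9 -0.3 -0.3] tq [ 0.01 -0.02  0.04] yaw -1.873 to axis [-0.07 -0.08  0.  ] lvl [-0.02  0.08  0.  ] 34.12361599085939
-0.03 L [450.  -2. 405.] yl,zl -16.0 279.0 1.512 280.0
-0.03 R [670.   8. 119.] yl,zl -0.0 -7.0 -1.531 7.0
-0.05 L [455.  68. 353.] yl,zl 51.0 227.0 1.792 232.0
-0.05 R [673.  17. 110.] yl,zl 11.0 -16.0 -2.177 19.0
-0.07 L [492. 551. -13.] yl,zl 533.0 -139.0 -2.887 551.0
-0.07 R [676.  28.  99.] yl,zl 24.0 -27.0 -2.3 36.0
```

View pics/w5.png

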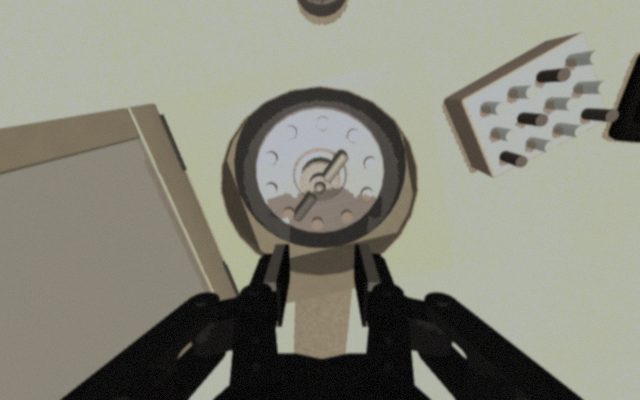

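Emit:
{"name": "step_arm", "arguments": {
  "series": [
    [[0,0,-0.4,0,0.08,-0.8,1],[0,0,-0.4,0,0,-0.8,1],[0,0,-0.4,0,0,-0.8,1],[0,0,-0.4,0,0,-0.8,1],[0,0,-0.4,0,0,-0.8,1],[0,0,-0.4,0,0,-0.8,1],[0,0,-0.4,0,0,-0.8,1],[0,0,-0.4,0,0,-0.8,1],[0,0,-0.4,0,0,-0.8,1],[0,0,-0.4,0,0,-0.8,1],[0,0,-0.4,0,0,-0.8,1],[0,0,-0.4,0,0,-0.8,1],[0,0,0,0,0,-0.8,1],[0,0,0,0,0,-0.8,1],[0,0,0,0,0,-0.8,1],[0,0,0,0,0,-0.8,1],[0,0,0,0,0,-0.8,1],[0,0,0,0,0,-0.8,1],[0,0,0,0,0,-0.8,1],[0,0,0,0,0,0,1]]
  ]
}}

```text
t: 13.82
tcp_pos: [552.1, -104.8, 375.5]
tcp_rot: [-0.002, 0.719, 0.695, -0.004]
ft_force: [0.1, 0.0, 0.1]
opening: -0.1
```

```bash
python3 st.py;python3 -c "
from h import *
from scipy.optimize import minimize_scalar as ms
S=np.load('pics/side0.npz');S={k:S[k] for k in S}
ax=np.array([557.2,-98.5,0])
for yaw in (-0.03,-0.05,-.07):
  ex=np.array([np.cos(yaw),np.sin(yaw),0]);ey=np.array([-ex[1],ex[0],0])
  for th in (1.85,1.95,2.05):
    P=lambda x:((proj(S,ax+ey*(110-218*np.cos(th))+ex*x+[0,0,126+218*np.sin(th)])-[245,65])*3.3).round()
    print(yaw,th,P(-110),P(0),P(110))
"
```

```text
13.8167 [ 552.1 -104.8  375.5] j7 0.154 f [0.1 0.  0.1] tq [-0.01  0.01  0.01] yaw -0.035 to axis [ 0.26  0.19 -0.  ] lvl [-0.08  0.03  0.  ] -0.08598320104717264
-0.03 1.85 [23. 61.] [163.  42.] [300.  22.]
-0.03 1.95 [21. 52.] [159.  33.] [294.  14.]
-0.03 2.05 [19. 46.] [155.  28.] [288.   9.]
-0.05 1.85 [27. 59.] [167.  41.] [305.  24.]
-0.05 1.95 [25. 50.] [163.  33.] [299.  15.]
-0.05 2.05 [24. 44.] [160.  27.] [294.  10.]
-0.07 1.85 [31. 57.] [172.  41.] [309.  25.]
-0.07 1.95 [30. 48.] [168.  32.] [304.  16.]
-0.07 2.05 [29. 42.] [165.  26.] [299.  11.]
```

Emit:
{"name": "step_arm", "arguments": {
  "series": [
    [[0.5,0.1,0,-0.08,0,0,1],[0.9,0.1,0,0,0,0,1],[0.9,0.1,0,0,0,0,1],[0.9,0.1,0,0,0,0,1],[0.9,0.1,0,0,0,0,1],[0.9,0.1,0,0,0,0,1],[0.9,0,0,0,0,0,1],[0.9,0,0,0,0,0,1],[0.9,0,0,0,0,0,1],[0.9,0,0,0,0,0,1],[0.9,0,0,0,0,0,1],[0,0,0,0,0,0,1],[0,0,0,0,0,0,1]]
  ]
}}

```text
t: 14.9
tcp_pos: [579.6, 153.8, 374.2]
tcp_rot: [0.001, 0.74, 0.673, 0.0]
ft_force: [-0.0, -0.7, 0.2]
opening: -0.5
```

```bash
python3 st.py
```

```text
14.9 [579.6 153.8 374.2] j7 -0.367 f [-0.  -0.7  0.2] tq [-0.01 -0.01  0.06] yaw -0.095 to axis [-1.013e+01  6.000e-02  1.000e-02] lvl [ 0.01  0.01 -0.  ] -0.4689927920009163
```

Emit:
{"name": "step_arm", "arguments": {
  "series": [
    [[0,-0.3,0.4,0,0,-0.4,1],[0,-0.2,0.6,0,0,-0.4,1],[0,0,0.6,0,0,0,1],[0,0,0.6,0,0,0,1],[0,0,0.5,0,0,0,1],[0,0,0.2,0,0,0,1],[0,0,0,0,0,0,1]]
  ]
}}

```text
t: 15.48
tcp_pos: [565.9, 155.4, 300.1]
tcp_rot: [0.002, 0.712, 0.702, 0.001]
ft_force: [-0.5, 0.8, 0.3]
opening: -0.0
```

```bash
python3 st.py
```

```text
15.4833 [565.9 155.4 300.1] j7 -0.297 f [-0.5  0.8  0.3] tq [-0.03  0.03  0.  ] yaw -0.015 to axis [-1.016e+01 -2.000e-01  1.000e-02] lvl [ 0.04  0.01 -0.  ] -0.038070211752020536
```

Emit:
{"name": "step_arm", "arguments": {
  "series": [
    [[-0.6,0,0,0.04,0,0,1],[-0.6,0,0,0,0,0,1],[-0.6,0,0,0,0,0,1],[-0.6,0,0,0,0,0,1],[-0.6,0,0,0,0,0,1],[-0.6,0,0,0,0,0,1]]
  ]
}}

```text
t: 15.98
tcp_pos: [566.8, 66.9, 306.8]
tcp_rot: [-0.001, 0.712, 0.702, 0.006]
ft_force: [-1.0, 2.8, 2.0]
opening: -0.1
```

```bash
python3 st.py
```

```text
15.9833 [566.8  66.9 306.8] j7 -0.13 f [-1.   2.8  2. ] tq [0.52 0.14 0.02] yaw -0.013 to axis [-6.62 -0.3  -0.07] lvl [ 0.07 -0.09  0.  ] -0.12614186084102602
```

Emit:
{"name": "step_arm", "arguments": {
  "series": [
    [[-0.8,0,0.1,0.04,-0.05,0,1],[-0.8,0,0,0,0,0,1],[-0.8,0,0,0,0,0,1],[-0.8,0,0,0,0,0,1]]
  ]
}}

```text
t: 16.32
tcp_pos: [566.5, -15.9, 308.7]
tcp_rot: [-0.001, 0.712, 0.702, 0.007]
ft_force: [1.1, 1.5, -1.5]
opening: 0.1
```

```bash
python3 st.py
```

```text
16.3167 [566.5 -15.9 308.7] j7 0.026 f [ 1.1  1.5 -1.5] tq [ 0.63 -0.03 -0.07] yaw -0.015 to axis [-3.31 -0.32 -0.04] lvl [ 0.07 -0.09  0.  ] 0.1266900857842514
```

Emit:
{"name": "step_arm", "arguments": {
  "series": [
    [[-0.8,0,0.3,0.04,-0.05,0,1],[-0.8,0,0.4,0,0,0,1],[-0.8,0,0.5,0,0,0,1],[-0.7,0,0.6,0,0,0,1]]
  ]
}}

```text
t: 16.65
tcp_pos: [567.0, -100.1, 269.9]
tcp_rot: [0.002, 0.714, 0.7, 0.008]
ft_force: [0.8, 2.2, 0.8]
opening: 0.3
```

```bash
python3 st.py
```

```text
16.65 [ 567.  -100.1  269.9] j7 0.193 f [0.8 2.2 0.8] tq [0.39 0.14 0.  ] yaw -0.021 to axis [ 0.05 -0.39 -0.01] lvl [ 0.12 -0.07 -0.  ] 0.2821019315564268
```

Emit:
{"name": "step_arm", "arguments": {
  "series": [
    [[-0.7,0,0.7,0.1,-0.07,0,1],[-0.5,0,0.8,0,0,0,1],[-0.4,0,0.8,0,0,0,1],[-0.2,0,0.8,0,0,0,1]]
  ]
}}

```text
t: 16.98
tcp_pos: [567.2, -156.2, 196.1]
tcp_rot: [0.005, 0.719, 0.695, 0.003]
ft_force: [-0.6, -0.5, 1.8]
opening: -0.0
```

```bash
python3 st.py
```

```text
16.9833 [ 567.2 -156.2  196.1] j7 0.302 f [-0.6 -0.5  1.8] tq [-0.13  0.07  0.01] yaw -0.033 to axis [ 2.3  -0.47 -0.01] lvl [0.09 0.02 0.  ] -0.03851848711079151
```

Emit:
{"name": "step_arm", "arguments": {
  "series": [
    [[-0.3,0,0.7,0.08,0,0,1],[-0.2,0,0.7,0,0,0,1],[-0.2,0,0.5,0,0,0,1],[0,0,0.2,0,0,0,1]]
  ]
}}

```text
t: 17.32
tcp_pos: [565.7, -181.3, 143.1]
tcp_rot: [0.002, 0.722, 0.692, -0.0]
ft_force: [-1.4, -0.2, 1.2]
opening: 0.2
```

```bash
python3 st.py
```

```text
17.3167 [ 565.7 -181.3  143.1] j7 0.356 f [-1.4 -0.2  1.2] tq [ 0.08  0.09 -0.01] yaw -0.042 to axis [ 3.29 -0.48 -0.01] lvl [0.03 0.03 0.  ] 0.20461857233313288
```

Emit:
{"name": "step_arm", "arguments": {
  "series": [
    [[0,0,0.2,0,0,0,1],[0,0,0.15,0,0,0,1],[0,0,0.15,0,0,0,1]]
  ]
}}

```text
t: 17.57
tcp_pos: [566.3, -182.9, 134.3]
tcp_rot: [0.003, 0.723, 0.691, 0.001]
ft_force: [-17.8, 7.6, 54.3]
opening: -0.1
```

```bash
python3 st.py
```

```text
17.5667 [ 566.3 -182.9  134.3] j7 0.361 f [-17.8   7.6  54.3] tq [ 1.54  3.95 -0.06] yaw -0.045 to axis [ 3.35 -0.51 -0.01] lvl [ 0.04  0.02 -0.  ] -0.13355537433084438
```

Emit:
{"name": "step_arm", "arguments": {
  "series": [
    [[0,0,-0.2,0,0,0,1],[0,0,-0.6,0,0,0,1],[0,0,-0.8,0,0,0,1],[0,0,-0.8,0,0,0,1],[0,0,-0.8,0,0,0,1],[0,0,-0.8,0,0,0,1],[0,0,-0.5,0,0,0,1],[0,0,0,0,0,0,1],[0,0,0,0,0,0,1],[0,0,0,0,0,0,1]]
  ]
}}

```text
t: 18.4
tcp_pos: [568.9, -181.9, 260.5]
tcp_rot: [0.008, 0.722, 0.692, 0.004]
ft_force: [-0.2, 0.9, -0.4]
opening: -0.1
```

```bash
python3 st.py; python3 -c "
from h import *
snap('scene','s2'); snap('wrist','w6')
a=np.load('pics/s2.npz')['im'][140:310,190:500];b=np.load('pics/w6.npz')['im'][0:300,:]
a=cv2.resize(a,(620,340));b=cv2.resize(b,(532,250)); c=np.zeros((590,620,3),np.uint8);c[:340]=a;c[340:,:532]=b;cv2.imwrite('pics/fin.png',c)"
```

```text
18.4 [ 568.9 -181.9  260.5] j7 0.317 f [-0.2  0.9 -0.4] tq [0.   0.02 0.06] yaw -0.042 to axis [ 3.31 -0.61 -0.03] lvl [0.15 0.04 0.  ] -0.13472998269613917
```

View pics/fin.png

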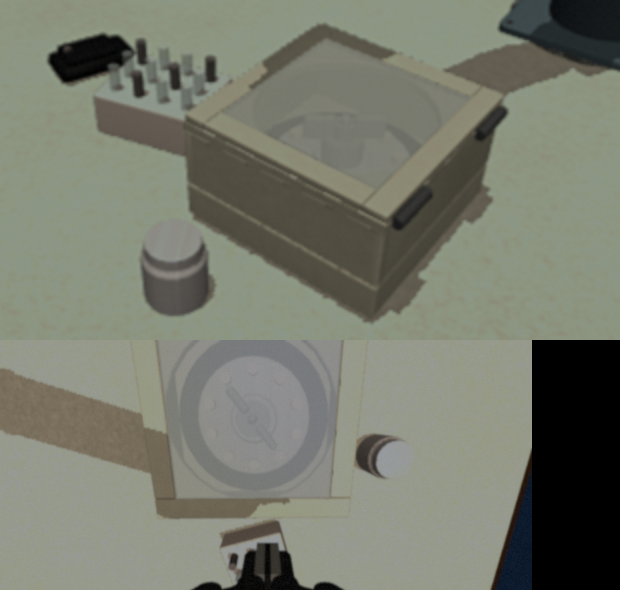

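```bash
python3 -c "
from h import *
def L(n):
  W=np.load(n);return {k:W[k] for k in W}
W=L('pics/w6.npz');k=640/532
a,b=[onz(W,x*k,(y-340)*300/250,120) for x,y in((229,388),(275,447))]
d=a-b;print(a,b,np.arctan2(d[1],d[0]))
W=L('pics/w3.npz');f=lambda x,y,z:onz(W,(x-392)/2.8+270,y/2.8+180,z)
p,q=f(708,112,128),f(585,215,128);d=p-q;print(p,q,np.arctan2(d[1],d[0]))
W=L('pics/w4.npz');f=lambda x,y,z:onz(W,x/4+230,y/4+140,z)
p,q=f(118,335,120),f(290,480,120);d=p-q;print(p,q,np.arctan2(d[1],d[0]))
"
```

```text
[535.26706725 -67.89764193 120.        ] [ 580.36019412 -128.87868908  120.        ] 2.20751850519976
[516.34657023 -95.53106554 128.        ] [543.89952101 -97.84950532 128.        ] 3.057645524609821
[ 579.4365671  -130.17972406  120.        ] [ 564.1303659  -108.15698673  120.        ] -0.9634217462622079
```

```bash
python3 -c "
from cell import ctrl
print(ctrl.finish_job())"
```

```text
the job is handed in; nothing more can be done
None
```

The job is handed in. The nut was turned back into its thread start, run down onto the hub, and the lid folded shut, at about 18.5 s of the 72 s allowed. The hand-in reports no verdict.

- **Thread start:** I straddled the collar with the half-open fingers and turned the nut anticlockwise. A dead stop came at about 1 N m, and the image matched the dropped height of about 33 mm above the hub.
- **Nut home:** I turned it clockwise to a hard stop, again at about 1.1 N m. The skirt edge in the image fits the seated height (25 mm) to about 1 mm; the collar's lower edge fits slightly higher, up to about 1.4 mm above seated, which is the limit.
- **Nut rotation:** From the pictures the nut turned about 4.0 rad clockwise, against the roughly 3.5 rad stated. I read this as measurement error, since it does not fall short. After I backed the fingers off, the wing angle stayed the same (-0.96 rad before, -0.93 rad after).
- **Lid:** I pushed it over from behind and pressed it down with the fingertips until it was firm at a height of 134 mm, with a force of about 54 N. In the final pictures it lies flat on the rim.
- **Bystanders:** The rack, mouse and canister look unmoved in the last pictures, though I did not measure them. The gripper ended about 125 mm above the lid, touching nothing.
- **One slip:** On the first descent the tool drifted about 10 mm and a finger pressed on the nut with about 25 N. I lifted, recentred and carried on.

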